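# Sift model houses from tree balls on the mesh screen

## Robot

A 6-joint arm with a two-finger parallel gripper is mounted at the origin on the work surface. World frame = base frame: x ahead of the robot, y to its left, z up, the work surface at z = 0. Lengths are in m, angles in rad, forces in N, time in s.
With the tool pointing down it reaches from about 0.4 to 0.825 m from the base axis. Payload 7 kg.
Tool frame: the origin (TCP) lies midway between the tips of the shut fingers; the grasp point (between the pads) lies 19 mm behind it; y points along the fingers, x is the direction in which the jaws open and shut, and the axes are right-handed (so a half turn about y gives the same grasp; the last joint's range is limited). The gripper opens to 85 mm and grips with 20 to 120 N. Pads are 22 mm wide; open, the fingers measure 114 mm over their backs; the gripper's body (76 mm by 85 mm) begins 54 mm behind the grasp point. The pads swing forward as they close: fully open they stand 13 mm farther back than shut.
Start: joints at [-0.983, 0.359, 0.012, 0, -1.224, -0.288], TCP at [0.199, -0.645, 0.231] pointing down, gripper open.
Joint ranges: [-3.07, 3.07], [-1.43, 2.12], [-1.02, 1.25], [-3.03, 1.67], [-3.05, -0], [-3.03, 3.03]. Speed limits (rad/s): [2.39, 2.39, 3.01, 3.14, 3.14, 3.14].

## Interface

Orientations are given as a rotation vector (axis times angle).
In Python, from rig import env gives the robot as it stands. The module is installed in compiled form; this text tells all that it offers.
- The arm moves only by the tool move_arm, never from a script. Its argument "commands" is a list that holds one entry, the list of rows, each a list of 7 numbers: the shift along the tool's x, y, z normalised to -1 to 1, where 1 is 15 cm, then the turn, a rotation vector about the tool's x, y, z normalised to -1 to 1, where 1 is 180 degrees, then the gripper command: -1 is shut, 1 is fully open, values between are in proportion. A call has 1 to 12 rows; each row is the pose to reach, as a shift and turn from the pose commanded when the call began, along the tool's axes at that moment, turning the shorter way round; what a row does not reach only later rows make up. A row lasts 1/8 s, in which the tool goes at most 62.5 mm and 10.7 degrees, less where a joint would pass 70% of its speed; a pose out of reach is approached as far as the arm can. A call with a number of a shift or a turn outside -1 to 1 is refused whole. A call with a gripper value outside its range is refused whole. The fingers move at their own pace and stop on an object; "newtons" is the grip in N (left out, the last holds). Time passes only in rows, so rows that repeat a pose let the fingers close. It gives the time, the measured TCP pose, the force and the opening at its end, in the units of the state.
- env.state(): the state, without advancing time (a new reading comes with each control period).
- env.snapshot(name): name is "scene" or "top" or "wrist"; returns a dict with "image" (480x640x3 uint8, red, green, blue), "camera_matrix" (3x3 intrinsics, pixels), "dist_coeffs" ([k1, k2, p1, p2, k3] as OpenCV has them; the pictures are not rectified), "T" (4x4, takes a point from camera to world coordinates). Camera axes: x right, y down, z forward; pixel columns grow to the right and rows downward; lengths in m; the calibration is good to about 2 mm. A picture is of the moment at which its call begins. There is no depth.
- env.finish_job(): hands the job in, once; it reports no verdict.
The state is a dict: "t": time; "joint_pos": joint angles; "dq": joint speeds; "effort": joint torques, N m; "eef_pos": TCP position; "tcp_rot": TCP orientation; "ft_force": force on the tool from outside, world axes, zero at the start; "wrist_torque": the same for the moment, N m; "opening": opening from 0.0 (shut) to 1.0 (fully open).
Only numpy, scipy, OpenCV 4.12 (cv2) and the standard library are available. Lean on these libraries where they do the work, as an engineer would, in place of code of your own. Each camera call takes 0.05 s, during which the arm holds its last target. There are 200 camera calls.

## Task

Lift the tipping tray by its red bar and pour everything in it onto the mesh screen, both houses and balls in one go, so that the green balls drop through into the bin and the two red-roofed houses stay on top. Then stand the empty tipping tray back upright on the table, and pick both houses off the screen and lay them on the floor of the grey tray with the green bottom, either way up but not stacked. The houses are delicate: never press one down hard or let it fall from more than about a hand's width. Leave the other things on the table alone.

Things in the scene. Friction and masses are not known exactly. Their poses are not given: they have to be found in the camera images.
- screen: Fixed plywood box with a steel mesh on top, 250 x 250 mm, edges along its x and y, turned up to 0.2 rad; also the catch bin. Origin at the centre of its underside, on the table; z up. Square openings 39 mm clear (bars 7 mm thick); tops of the bars 85 mm above the table. The rim, 10 mm thick, stands 16 mm above the mesh (top at 101 mm). Bin floor 6 mm above the table.
- keeper: Fixed shallow grey tray with a green floor, for the houses: 280 mm along its x, 160 mm along its y, walls 5 mm thick, 24 mm high; floor 5 mm above the table. Origin at the centre of its underside, on the table. It stands on one side of the screen and the tipping tray on the other; which is left and which is right varies.
- tray: Loose tipping tray of slick aluminium, about 0.32 kg, with the houses and balls in it. Origin at the centre of its underside, z up. Side walls at y = -85, +85 mm and back wall at x = +85 mm, 55 mm high; floor 4 mm thick. Houses start to slide in it at 14 to 20 degrees; tilt it 45 to 60 degrees to empty it. It starts on the table with its -x (the pouring side) within 0.35 rad of world -x.
- tray_bar (a point): Centre of the red carrying bar of the tipping tray: square bar 14 x 14 mm, 170 mm long along the tray's y, centre 119 mm above the tray's underside, right above its origin; axes as the tray's.
- house_a_center (a point): Centre (half-way up, 29 mm above the underside) of the model house with yellow walls and a red gable roof: 104 mm along its x, 54 mm along its y, 58 mm high (walls 42 mm, then the roof; ridge along x), about 90 g. It starts upright in the tipping tray, its x along the tray's x; it may land turned or on its side.
- house_a: The same yellow house, its origin at the centre of its underside; z towards the roof ridge.
- house_b_center (a point): Centre (half-way up, 29 mm above the underside) of the model house with white walls and a red gable roof: 104 mm along its x, 54 mm along its y, 58 mm high (walls 42 mm, then the roof; ridge along x), about 90 g. It starts upright in the tipping tray, its x along the tray's x; it may land turned or on its side.
- house_b: The same white house, its origin at the centre of its underside; z towards the roof ridge.
- tree0_center (a point): Centre of one of the four green wooden balls (tree crowns), 30 mm across, 12 g; they start in a row between the two houses in the tipping tray and fit through the mesh.
- tree0: The same green ball (its origin is a point on its surface).
- tree1_center (a point): Centre of one of the four green wooden balls (tree crowns), 30 mm across, 12 g; they start in a row between the two houses in the tipping tray and fit through the mesh.
- tree1: The same green ball (its origin is a point on its surface).
- tree2_center (a point): Centre of one of the four green wooden balls (tree crowns), 30 mm across, 12 g; they start in a row between the two houses in the tipping tray and fit through the mesh.
- tree2: The same green ball (its origin is a point on its surface).
- tree3_center (a point): Centre of one of the four green wooden balls (tree crowns), 30 mm across, 12 g; they start in a row between the two houses in the tipping tray and fit through the mesh.
- tree3: The same green ball (its origin is a point on its surface).
- glue: Bystander: white glue bottle with orange cap, 48 mm across, 130 mm tall, standing; origin under its base. Leave alone.
- paint_jar: Bystander: green jar, 60 mm across, 70 mm tall, standing; origin under its base. Leave alone.
- brush: Bystander: paint brush 170 mm long, lying flat; origin under its middle. Leave alone.
- block: Bystander: plain wooden block 90 x 50 x 40 mm; origin under its middle. Leave alone.
- tape: Bystander: roll of yellow tape, 90 mm across, 24 mm high, lying flat; origin under its middle. Leave alone.
- paint_pot: Bystander: red paint pot, 56 mm across, 60 mm tall; origin under its base. Leave alone.
- tray_lip (a point): Middle of the open pouring lip of the tipping tray, 89 mm from the tray's origin along its -x and 17 mm above its underside: from x = -45 mm the floor ramps up to it at 16 degrees. It pours towards the tray's -x. Axes as the tray's.

How it is judged:
On the way, in this order (a step that is already met when the one before it is completed fails the run):
1. the tipping tray is tilted over the screen (more than 0.2 rad, its bar within 150 mm of the screen's centre each way) with both houses still in it (angle between tray's own z axis and vertical above 0.2 rad and x of tray_bar in the frame of screen between -0.15 and 0.15 m and y of tray_bar in the frame of screen between -0.15 and 0.15 m and distance between each of house_a_center, house_b_center and tray_bar below 0.135 m).
2. both houses lie still on top of the mesh, out of the tipping tray and not held (x of house_a_center in the frame of screen between -0.125 and 0.125 m and y of house_a_center in the frame of screen between -0.125 and 0.125 m and z of house_a_center in the frame of screen between 0.092 and 0.175 m and contact force between each of house_a, house_b and tray below 0.05 N and contact force between each of house_a, house_b and the fingers below 0.05 N and linear speed of each of house_a, house_b below 0.05 m/s and x of house_b_center in the frame of screen between -0.125 and 0.125 m and y of house_b_center in the frame of screen between -0.125 and 0.125 m and z of house_b_center in the frame of screen between 0.092 and 0.175 m), for 0.2 s.
At the end, for the whole second after the job is handed in: Both houses lie still on the keeper's floor (centres within 135 x 75 mm of its centre along its x, y, under 70 mm high), all four balls are in the bin under the mesh (centres under 72 mm high), the tipping tray stands still and upright on the table (within 5 mm and 0.06 rad) (x of house_a_center in the frame of keeper between -0.135 and 0.135 m and y of house_a_center in the frame of keeper between -0.075 and 0.075 m and z of each of house_a_center, house_b_center in the frame of keeper below 0.07 m and linear speed of each of house_a, house_b, tray below 0.03 m/s and x of house_b_center in the frame of keeper between -0.135 and 0.135 m and y of house_b_center in the frame of keeper between -0.075 and 0.075 m and x of tree0_center in the frame of screen between -0.118 and 0.118 m and y of tree0_center in the frame of screen between -0.118 and 0.118 m and z of each of tree0_center, tree1_center, tree2_center, tree3_center in the frame of screen below 0.072 m and x of tree1_center in the frame of screen between -0.118 and 0.118 m and y of tree1_center in the frame of screen between -0.118 and 0.118 m and x of tree2_center in the frame of screen between -0.118 and 0.118 m and y of tree2_center in the frame of screen between -0.118 and 0.118 m and x of tree3_center in the frame of screen between -0.118 and 0.118 m and y of tree3_center in the frame of screen between -0.118 and 0.118 m and height (world z) of tray below 0.005 m and angle between tray's own z axis and vertical below 0.06 rad); the robot touches nothing.
It fails at once if a house falls freely faster than 1.4 m/s (a drop of about 100 mm) ((linear speed of house_a above 1.4 m/s and contact force between house_a and the fingers below 0.05 N and contact force between house_a and tray below 0.05 N) or (linear speed of house_b above 1.4 m/s and contact force between house_b and the fingers below 0.05 N and contact force between house_b and tray below 0.05 N)).
It fails at once if a bystander is moved more than 40 mm (distance of any of glue, paint_jar, brush, block, tape, paint_pot from where it was at the start of the episode above 0.04 m).
It fails at once if a house is pressed or struck against the grey tray or the screen with more than 90 N (contact force between any of house_a, house_b and keeper above 90 N or contact force between any of house_a, house_b and screen above 90 N).
It also fails if it takes over 72 s, if anything falls off the work surface, if the arm or the gripper's body presses on something with over 40 N, if the wrist force passes 120 N, or if a joint passes its speed limit or range.

## Working session

There is one attempt and no reset: what is moved stays moved. The work goes in short steps, Python scripts to look and compute and a tool call to move; the robot and the scene stay as the last step left them, time stands still between calls to the robot, and variables do not carry over. Pictures are saved under pics/ and viewed, about 8 in all and at most 12, crops included, and the job is handed in when it is done.

Besides the shell and the picture viewer there is one more tool, called as a command line: name --argument value ..., lists and objects as JSON in quotes. move_arm: Moves the arm, as the interface text tells. Scaled input: -1 to 1 covers 15 cm each way for a shift and 180 degrees each way for a turn. Its arguments: {"type":"object","properties":{"commands":{"type":"array","items":{"type":"array","items":{"type":"array","items":{"type":"number"}}}},"newtons":{"type":"number"}},"required":["commands"]}

```bash
mkdir -p pics; cat > h.py <<'E'
import numpy as np, cv2
from rig import env
from scipy.spatial.transform import Rotation as R
def snap(n,f=None):
    s=env.snapshot(n)
    if f: cv2.imwrite('pics/'+f,s['image'][:,:,::-1])
    return s
def ray(s,uv,z):
    uv=np.array(uv,float).reshape(-1,1,2)
    p=cv2.undistortPoints(uv,np.array(s['camera_matrix']),np.array(s['dist_coeffs'])).reshape(-1,2)
    T=np.array(s['T']); d=np.c_[p,np.ones(len(p))]@T[:3,:3].T; o=T[:3,3]
    return o+d*((z-o[2])/d[:,2])[:,None]
def proj(s,P):
    T=np.linalg.inv(np.array(s['T'])); P=np.array(P,float).reshape(-1,3)
    r,_=cv2.Rodrigues(T[:3,:3])
    return cv2.projectPoints(P,r,T[:3,3],np.array(s['camera_matrix']),np.array(s['dist_coeffs']))[0].reshape(-1,2)
def cmd(pos,rot):
    """row numbers to reach world pos, rot(matrix) from the present pose"""
    st=env.state(); R0=R.from_rotvec(st['tcp_rot']); 
    d=R0.inv().apply(np.array(pos)-st['eef_pos'])/.15
    w=(R0.inv()*R.from_matrix(rot)).as_rotvec()/np.pi
    return np.round(np.r_[d,w],3)
E
python3 - <<'E'
from h import *
s=snap('top','top0.png'); snap('scene','scene0.png')
st=env.state(); print({k:np.round(v,3).tolist() for k,v in st.items()})
print(R.from_rotvec(st['tcp_rot']).as_matrix().round(3)); print(np.array(s['T']).round(3))
E
```

```text
{'t': 0.1, 'joint_pos': [-0.983, 0.359, 0.011, -0.0, -1.224, -0.288], 'dq': [-0.0, -0.0, 0.001, 0.001, 0.0, -0.001], 'effort': [-0.003, -58.477, 29.411, 6.955, -0.003, -0.0], 'eef_pos': [0.199, -0.645, 0.23], 'tcp_rot': [-1.051, -1.427, 1.425], 'ft_force': [0.671, 0.246, -0.368], 'wrist_torque': [0.007, -0.046, 0.01], 'opening': 1.002}
[[-0.295 -0.001 -0.955]
 [ 0.955  0.001 -0.295]
 [ 0.001 -1.     0.   ]]
[[-0.016 -0.99   0.141  0.406]
 [-1.     0.015 -0.009  0.014]
 [ 0.006 -0.141 -0.99   1.235]
 [ 0.     0.     0.     1.   ]]
```

View pics/top0.png

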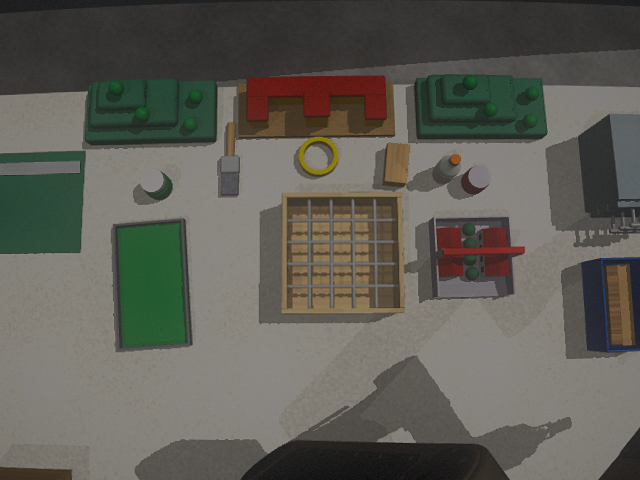

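View pics/scene0.png

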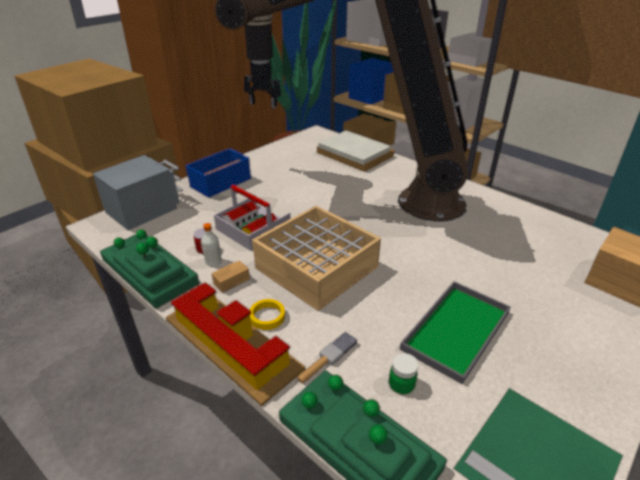

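The top view has the tipping tray at right (bar roughly (431,255) to (524,250)), the screen in the middle (rim 282–404 by 193–313) and the keeper at left (113–191 by 219–350). Image up is world +x.

```bash
python3 - <<'E'
from h import *
s=snap('top'); im=s['image'].astype(int)
red=(im[...,0]>110)&(im[...,1]<70)&(im[...,2]<70)
for c in (433,435,466,472,478,513,516,519,522,523,524,525):
    r=np.where(red[235:275,c])[0]+235; print(c,r.min() if len(r) else None,r.max() if len(r) else None,len(r))
rr=red[235:275]; cs=np.where(rr.any(0))[0]; cs=cs[(cs>420)&(cs<540)]; print('cols',cs.min(),cs.max())
print('screen rim',ray(s,[(282,194),(404,193),(405,313),(281,313)],.101).round(3).tolist())
print('keeper top',ray(s,[(113,222),(185,219),(191,345),(118,350)],.024).round(3).tolist())
print('tray walls',ray(s,[(431,217),(510,217),(513,296),(433,299)],.055).round(3).tolist())
print('bar',ray(s,[(431,250),(524,250)],.126).round(3).tolist())
g=(im[...,1]>90)&(im[...,0]<60)&(im[...,2]<80); g=g[200:370,90:210].astype(np.uint8)
c=max(cv2.findContours(g,0,2)[0],key=cv2.contourArea); b=cv2.boxPoints(cv2.minAreaRect(c))+[90,200]; P=ray(s,b,.005);print('green',P.round(3).tolist(),P.mean(0).round(3))
E
```

```text
433 None None 0
435 None None 0
466 249 253 5
472 248 253 6
478 248 252 5
513 247 252 6
516 247 252 6
519 247 252 6
522 247 251 5
523 247 251 5
524 247 252 6
525 None None 0
cols 444 524
screen rim [[0.663, 0.074, 0.101], [0.662, -0.181, 0.101], [0.413, -0.174, 0.101], [0.418, 0.078, 0.101]]
keeper top [[0.624, 0.456, 0.024], [0.628, 0.293, 0.024], [0.352, 0.277, 0.024], [0.342, 0.437, 0.024]]
tray walls [[0.619, -0.245, 0.055], [0.616, -0.421, 0.055], [0.444, -0.416, 0.055], [0.442, -0.242, 0.055]]
bar [[0.538, -0.227, 0.126], [0.535, -0.419, 0.126]]
green [[0.615, 0.45, 0.005], [0.621, 0.314, 0.005], [0.362, 0.295, 0.005], [0.355, 0.427, 0.005]] [0.488 0.371 0.005]
```

```bash
python3 -c "
import cv2;i=cv2.imread('pics/top0.png');cv2.imwrite('pics/c0.png',cv2.resize(i[180:320,270:540],None,fx=2.9,fy=2.9,interpolation=cv2.INTER_CUBIC))"
```

```text
(no output)
```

View pics/c0.png

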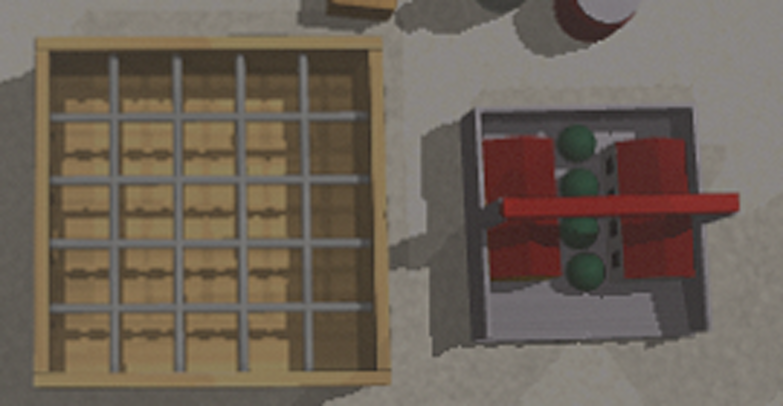

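The crop shows the pouring lip at image bottom (world −x). The bar centre is at crop (620,205), and the screen is nearly square to the world. Next: go above the bar.

```bash
cat >> h.py <<'E'
def tool(th,yaw=-0.02):
    """tool pointing down, jaws along -x, tilted th so that it points forward"""
    y=np.array([np.sin(th),0,-np.cos(th)]); z=np.array([0,-1.,0]); x=np.cross(y,z)
    return R.from_euler('z',yaw).as_matrix()@np.c_[x,y,z]
E
python3 - <<'E'
from h import *
print(cmd([.534,-.336,.2],tool(0)),cmd([.534,-.336,.1],tool(0)))
E
```

```text
[ 1.306  0.205 -2.74   0.    -0.398  0.   ] [ 1.305  0.872 -2.74   0.    -0.398  0.   ]
```

move_arm --commands '[[[0.5, 0.0, -1, 0, -0.398, 0, 1], [0.5, 0.0, -1, 0, -0.398, 0, 1], [0.5, 0.0, -1, 0, -0.398, 0, 1], [0.5, 0.0, -1, 0, -0.398, 0, 1], [0.5, 0.0, -1, 0, -0.398, 0, 1], [0.5, 0.0, -1, 0, -0.398, 0, 1], [0.5, 0.0, -1, 0, -0.398, 0, 1]]]' --newtons 80

```text
t: 1.02
eef_pos: [0.3205, -0.5287, 0.231]
tcp_rot: [-0.017, -2.214, 2.213]
ft_force: [0.4, -0.5, 0.0]
opening: 1.002
```

```bash
python3 - <<'E'
from h import *
print(env.state()['t'],cmd([.534,-.336,.2],tool(0)))
E
```

```text
1.025 [-1.404e+00  2.070e-01 -1.306e+00  0.000e+00  1.000e-03  0.000e+00]
```

move_arm --commands '[[[-0.7, 0, -0.65, 0, 0, 0, 1], [-0.7, 0, -0.65, 0, 0, 0, 1], [-0.7, 0, -0.65, 0, 0, 0, 1]]]'

```text
t: 1.4
eef_pos: [0.4294, -0.4315, 0.2311]
tcp_rot: [-0.02, -2.213, 2.212]
ft_force: [-0.5, 0.2, 0.2]
opening: 1.001
```

move_arm --commands '[[[-0.7, 0.2, -0.655, 0, 0, 0, 1], [-0.7, 0.2, -0.655, 0, 0, 0, 1], [-0.7, 0.2, -0.655, 0, 0, 0, 1]]]'

```text
t: 1.78
eef_pos: [0.5359, -0.3355, 0.2]
tcp_rot: [-0.019, -2.212, 2.211]
ft_force: [-0.7, -0.4, -0.4]
opening: 1.002
```

```bash
python3 - <<'E'
from h import *
s=snap('wrist','w1.png'); st=env.state(); print(st['t'],st['eef_pos'],cmd([.534,-.336,.1],tool(0)))
print(proj(s,[[.534,-.336+.085,.126],[.534,-.336-.085,.126]]).round(0))
E
```

```text
1.825 [ 0.53669473 -0.33492808  0.19964829] [0.017 0.664 0.008 0.    0.001 0.   ]
[[327. 380.]
 [322.  92.]]
```

View pics/w1.png

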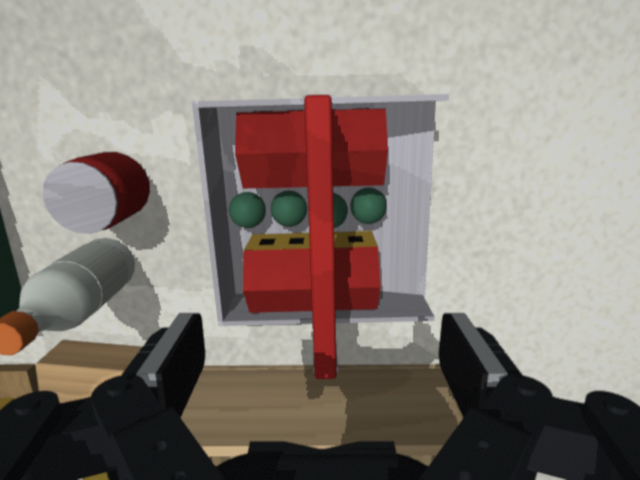

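The wrist view shows the bar from (318,98) to (325,376), within a few pixels of my projection. Descend and grip.

move_arm --commands '[[[0, 0.4, 0.008, 0, 0, 0, 1], [0, 0.664, 0.008, 0, 0, 0, 1], [0, 0.664, 0.008, 0, 0, 0, 1], [0, 0.664, 0.008, 0, 0, 0, -1], [0, 0.664, 0.008, 0, 0, 0, -1], [0, 0.664, 0.008, 0, 0, 0, -1], [0, 0.664, 0.008, 0, 0, 0, -1], [0, 0.664, 0.008, 0, 0, 0, -1], [0, 0.664, 0.008, 0, 0, 0, -1]]]' --newtons 90

```text
t: 2.95
eef_pos: [0.5351, -0.339, 0.1029]
tcp_rot: [-0.024, -2.211, 2.213]
ft_force: [-0.5, 1.5, 7.0]
opening: 0.142
```

move_arm --commands '[[[0, -0.1, 0, 0, 0, 0, -1], [0, -0.3, 0, 0, 0, 0, -1], [0, -0.5, 0, 0, 0, 0, -1], [0, -0.7, 0, 0, 0, 0, -1], [0, -0.9, 0, 0, 0, 0, -1], [0, -1, 0, 0, 0, 0, -1], [0, -1, 0, 0, 0, 0, -1]]]'

```text
t: 3.82
eef_pos: [0.5346, -0.3387, 0.2523]
tcp_rot: [-0.024, -2.212, 2.212]
ft_force: [-0.6, -0.9, -5.5]
opening: 0.144
```

```bash
python3 - <<'E'
from h import *
s=snap('wrist','w2.png'); st=env.state(); print(st['t'],st['eef_pos'],R.from_rotvec(st['tcp_rot']).as_matrix().round(3).tolist())
E
```

```text
3.875 [ 0.53410453 -0.33836963  0.25099661] [[-1.0, -0.001, -0.021], [0.021, 0.001, -1.0], [0.001, -1.0, -0.001]]
```

View pics/w2.png

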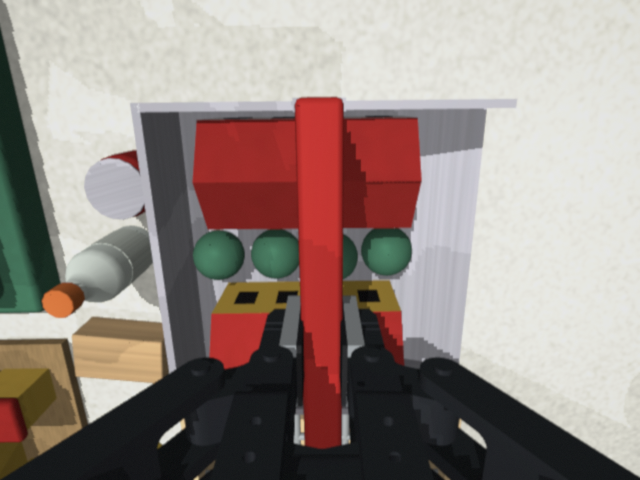

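The tray is gripped and lifted level with its contents undisturbed: roofs at (305,170) and (305,330), balls in a row at v≈252. Carry it over the screen.

move_arm --commands '[[[0, 0, -0.1, 0, 0, 0, -1], [0, 0, -0.3, 0, 0, 0, -1], [0, 0, -0.55, 0, 0, 0, -1], [0, 0, -0.8, 0, 0, 0, -1], [0, 0, -1, 0, 0, 0, -1]]]'

```text
t: 4.5
eef_pos: [0.5367, -0.1867, 0.2504]
tcp_rot: [-0.02, -2.211, 2.21]
ft_force: [-0.2, -0.1, -4.5]
opening: 0.143
```

move_arm --commands '[[[-0.05, 0, -0.24, 0, 0, 0, -1], [-0.15, 0, -0.45, 0, 0, 0, -1], [-0.3, 0, -0.66, 0, 0, 0, -1], [-0.45, 0, -0.82, 0, 0, 0, -1], [-0.55, 0, -0.9, 0, 0, 0, -1], [-0.6, 0, -0.93, 0, 0, 0, -1], [-0.6, 0, -0.93, 0, 0, 0, -1]]]'

```text
t: 5.38
eef_pos: [0.6302, -0.0513, 0.251]
tcp_rot: [-0.021, -2.21, 2.211]
ft_force: [0.5, 0.4, -4.6]
opening: 0.149
```

```bash
cat > plan.py <<'E'
from h import *
st=env.state(); print(st['t'],st['eef_pos'].round(4) if hasattr(st['eef_pos'],'round') else st['eef_pos'])
def tcp(th,Lx,Lz,y=-.051):
    t=np.radians(th); c,s=np.cos(t),np.sin(t)
    bx=Lx+.089*c-.102*s; bz=Lz+.089*s+.102*c
    return [bx+.019*s,y,bz-.019*c]
for th,lx,lz in [(0,.545,.15),(7,.548,.145),(14,.552,.14),(18,.555,.135),(22,.56,.13),(26,.562,.125),(30,.564,.12),(34,.566,.115),(38,.568,.11),(42,.57,.107),(46,.57,.105),(50,.572,.105),(54,.575,.105),(58,.58,.107)]:
    print(th,cmd(tcp(th,lx,lz),tool(np.radians(th))).tolist())
E
python3 plan.py
```

```text
5.375 [ 0.6302 -0.0513  0.251 ]
0 [-0.026, 0.12, -0.003, -0.0, -0.0, 0.0]
7 [0.026, 0.085, -0.002, -0.0, -0.0, 0.039]
14 [0.079, 0.06, -0.001, -0.0, -0.0, 0.078]
18 [0.108, 0.064, 0.0, -0.0, -0.0, 0.1]
22 [0.125, 0.072, 0.0, -0.0, -0.0, 0.123]
26 [0.164, 0.083, 0.001, -0.0, -0.0, 0.145]
30 [0.204, 0.098, 0.002, -0.0, -0.0, 0.167]
34 [0.245, 0.117, 0.003, -0.0, -0.0, 0.189]
38 [0.287, 0.139, 0.004, -0.0, -0.0, 0.212]
42 [0.33, 0.152, 0.005, -0.0, -0.0, 0.234]
46 [0.387, 0.163, 0.006, -0.0, -0.0, 0.256]
50 [0.43, 0.164, 0.007, -0.0, -0.0, 0.278]
54 [0.466, 0.169, 0.007, -0.0, -0.0, 0.3]
58 [0.489, 0.164, 0.008, -0.0, -0.0, 0.323]
```

move_arm --commands '[[[0.026, 0.085, 0, 0, 0, 0.039, -1], [0.08, 0.06, 0, 0, 0, 0.078, -1], [0.08, 0.06, 0, 0, 0, 0.078, -1], [0.108, 0.064, 0, 0, 0, 0.1, -1], [0.125, 0.072, 0, 0, 0, 0.123, -1], [0.145, 0.078, 0, 0, 0, 0.134, -1], [0.164, 0.083, 0, 0, 0, 0.145, -1], [0.184, 0.09, 0, 0, 0, 0.156, -1], [0.204, 0.098, 0, 0, 0, 0.167, -1], [0.225, 0.107, 0, 0, 0, 0.178, -1], [0.245, 0.117, 0, 0, 0, 0.189, -1]]]'

```text
t: 6.75
eef_pos: [0.5938, -0.0509, 0.235]
tcp_rot: [0.6, 1.883, -1.896]
ft_force: [1.1, -1.6, -3.5]
opening: 0.141
```

```bash
sed -i 's/^for.*in/for th,lx,lz in/;s/(0,.545.*(34/(34/' plan.py; python3 plan.py; python3 -c "
from h import *
st=env.state(); print(R.from_rotvec(st['tcp_rot']).as_matrix().round(3).tolist(), st['ft_force'],np.round(st['joint_pos'],2))
snap('scene','s3.png');import cv2;i=cv2.imread('pics/s3.png')[130:330,170:420];
j=snap('top')['image'][170:330,260:430,::-1]
cv2.imwrite('pics/s3c.png',np.hstack([cv2.resize(i,(500,400)),cv2.resize(j,(300,400))]))"
```

```text
6.75 [ 0.5938 -0.0509  0.235 ]
34 [0.007, 0.006, 0.001, -0.0, -0.0, -0.001]
38 [0.055, 0.001, 0.002, -0.0, -0.0, 0.022]
42 [0.098, -0.012, 0.003, -0.0, -0.0, 0.044]
46 [0.151, -0.035, 0.004, -0.0, -0.0, 0.066]
50 [0.187, -0.059, 0.005, -0.0, -0.0, 0.088]
54 [0.22, -0.075, 0.006, -0.0, -0.0, 0.111]
58 [0.236, -0.091, 0.006, -0.0, -0.0, 0.133]
[[-0.828, 0.561, -0.021], [0.017, -0.013, -1.0], [-0.561, -0.828, 0.001]] [ 1.12671597 -1.55991719 -3.54108117] [ 0.25 -0.08 -0.91  0.76 -0.22 -0.97]
```

View pics/s3c.png

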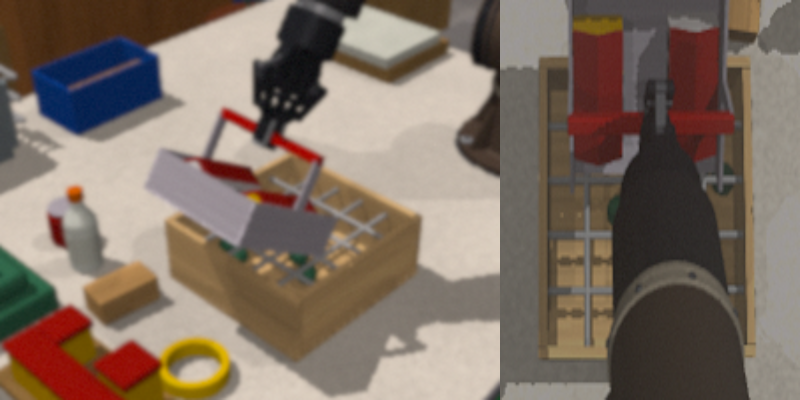

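The balls are already dropping through and both houses are still in the tray. Joint 5 (−0.22) and joint 3 (−0.91) are close to their limits, so further tilt in this plane is blocked. I'll yaw the tray about −30° around its lip to keep the wrist off the singularity, then keep tilting.

```bash
cat > plan.py <<'E'
from h import *
def tcp(th,yaw,L):
    t=np.radians(th); c,s=np.cos(t),np.sin(t); e=np.array([np.cos(yaw),np.sin(yaw)])
    a=-(-.089*c+.102*s)+.019*s; z=L[2]+.089*s+.102*c-.019*c
    return np.r_[L[:2]+a*e,z]
def show(rows):
    st=env.state(); print(st['t'],np.round(st['eef_pos'],3),np.round(st['joint_pos'],2),np.round(st['ft_force'],1))
    for th,yd,L in rows: print(th,yd,cmd(tcp(th,np.radians(yd),np.array(L)),tool(np.radians(th),np.radians(yd))).tolist())
E
python3 - <<'E'
from plan import *
n=10
show([(34,-1.2-30*k/n,(.566+.013*k/n,-.051-.03*k/n,.116)) for k in range(0,n+1,2)])
E
```

```text
6.85 [ 0.592 -0.052  0.233] [ 0.25 -0.08 -0.92  0.76 -0.22 -0.97] [-0.3 -1.8 -5.3]
34 -1.2 [-0.013, -0.002, -0.004, -0.001, 0.0, 0.0]
34 -7.2 [-0.027, 0.008, 0.054, 0.018, 0.028, 0.0]
34 -13.2 [-0.04, 0.016, 0.113, 0.036, 0.055, 0.0]
34 -19.2 [-0.051, 0.024, 0.171, 0.055, 0.083, 0.0]
34 -25.2 [-0.06, 0.03, 0.228, 0.074, 0.111, 0.0]
34 -31.2 [-0.068, 0.036, 0.285, 0.092, 0.138, 0.0]
```

move_arm --commands '[[[-0.02, 0.004, 0.027, 0.009, 0.014, 0, -1], [-0.027, 0.008, 0.054, 0.018, 0.028, 0, -1], [-0.034, 0.012, 0.084, 0.027, 0.042, 0, -1], [-0.04, 0.016, 0.113, 0.036, 0.055, 0, -1], [-0.046, 0.02, 0.142, 0.046, 0.069, 0, -1], [-0.051, 0.024, 0.171, 0.055, 0.083, 0, -1], [-0.056, 0.027, 0.2, 0.065, 0.097, 0, -1], [-0.06, 0.03, 0.228, 0.074, 0.111, 0, -1], [-0.064, 0.033, 0.257, 0.083, 0.125, 0, -1], [-0.068, 0.036, 0.285, 0.092, 0.138, 0, -1], [-0.068, 0.036, 0.285, 0.092, 0.138, 0, -1]]]'

```text
t: 8.22
eef_pos: [0.6055, -0.0938, 0.2366]
tcp_rot: [1.183, 1.854, -2.192]
ft_force: [0.7, 0.2, -2.9]
opening: 0.143
```

```bash
python3 - <<'E'
from plan import *
show([(th,-31.2,(.579+(th-34)*.0004,-.081-(th-34)*.0003,.116)) for th in range(34,60,3)])
E
```

```text
8.225 [ 0.605 -0.094  0.237] [ 0.25 -0.01 -0.9   1.08 -0.47 -1.72] [ 0.7  0.2 -2.9]
34 -31.2 [0.018, 0.004, 0.019, 0.001, 0.0, -0.0]
37 -31.2 [0.039, -0.021, 0.02, 0.001, 0.0, 0.017]
40 -31.2 [0.062, -0.044, 0.02, 0.001, 0.0, 0.033]
43 -31.2 [0.087, -0.065, 0.021, 0.001, -0.0, 0.05]
46 -31.2 [0.113, -0.085, 0.022, 0.001, -0.0, 0.067]
49 -31.2 [0.14, -0.103, 0.023, 0.001, -0.0, 0.083]
52 -31.2 [0.168, -0.119, 0.024, 0.001, -0.0, 0.1]
55 -31.2 [0.198, -0.133, 0.025, 0.001, -0.0, 0.117]
58 -31.2 [0.228, -0.145, 0.026, 0.001, -0.0, 0.133]
```

```bash
python3 -c "
from h import *
i=snap('scene')['image'][130:330,170:420,::-1]
j=snap('top')['image'][170:330,260:430,::-1]
cv2.imwrite('pics/s4c.png',np.hstack([cv2.resize(i,(500,400)),cv2.resize(j,(300,400))]))
print(env.state()['ft_force'])"
```

```text
[ 1.49163338 -0.20464302 -2.70155013]
```

View pics/s4c.png

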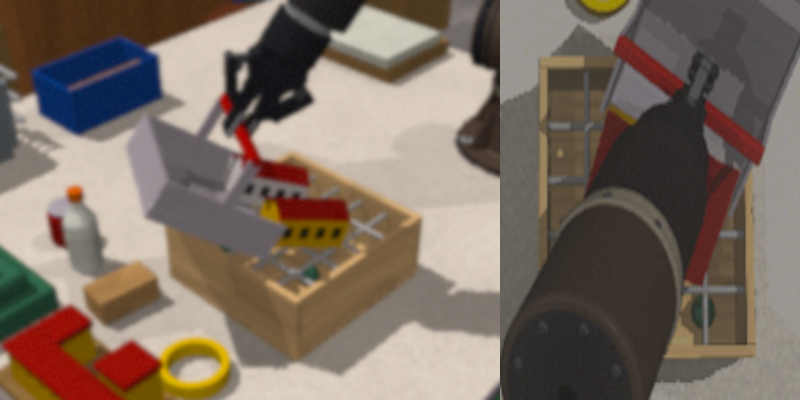

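The scene view shows both houses upright and mostly out of the tray, noses on the mesh and tails on the lip. I'll tilt a little more and draw the lip back so the tails settle.

```bash
python3 - <<'E'
from plan import *
e=np.array([.855,-.518])
show([(th,-31.2,np.r_[np.array([.579,-.081])+b*e,z]) for th,b,z in [(37,.0,.116),(40,.004,.118),(43,.01,.118),(46,.02,.12),(46,.035,.122),(46,.05,.124),(46,.065,.126),(46,.08,.13),(46,.095,.135)]])
E
```

```text
8.325 [ 0.605 -0.094  0.236] [ 0.25 -0.01 -0.9   1.08 -0.46 -1.72] [ 1.5 -0.2 -2.7]
37 -31.2 [0.043, -0.027, 0.017, 0.001, 0.0, 0.017]
40 -31.2 [0.044, -0.052, 0.017, 0.001, 0.0, 0.033]
43 -31.2 [0.044, -0.056, 0.017, 0.001, 0.0, 0.05]
46 -31.2 [0.015, -0.055, 0.017, 0.001, 0.0, 0.067]
46 -31.2 [-0.075, -0.011, 0.017, 0.001, 0.0, 0.067]
46 -31.2 [-0.165, 0.034, 0.018, 0.001, 0.0, 0.067]
46 -31.2 [-0.256, 0.079, 0.018, 0.001, 0.0, 0.067]
46 -31.2 [-0.353, 0.113, 0.018, 0.001, 0.0, 0.067]
46 -31.2 [-0.455, 0.141, 0.019, 0.001, 0.0, 0.067]
```

move_arm --commands '[[[0.043, -0.027, 0.017, 0, 0, 0.017, -1], [0.044, -0.052, 0.017, 0, 0, 0.033, -1], [0.044, -0.056, 0.017, 0, 0, 0.05, -1], [0.015, -0.055, 0.017, 0, 0, 0.067, -1], [0.015, -0.055, 0.017, 0, 0, 0.067, -1], [-0.075, -0.01, 0.017, 0, 0, 0.067, -1], [-0.165, 0.034, 0.018, 0, 0, 0.067, -1], [-0.256, 0.079, 0.018, 0, 0, 0.067, -1], [-0.353, 0.113, 0.018, 0, 0, 0.067, -1], [-0.455, 0.141, 0.019, 0, 0, 0.067, -1], [-0.455, 0.141, 0.019, 0, 0, 0.067, -1]]]'

```text
t: 9.7
eef_pos: [0.6617, -0.1242, 0.2766]
tcp_rot: [1.297, 1.664, -2.122]
ft_force: [-0.6, 0.0, -2.9]
opening: 0.145
```

```bash
python3 -c "
from plan import *
i=snap('scene')['image'][130:330,170:420,::-1]
j=snap('top')['image'][170:330,260:430,::-1]
cv2.imwrite('pics/s5c.png',np.hstack([cv2.resize(i,(500,400)),cv2.resize(j,(300,400))]))
show([])"
```

```text
9.8 [ 0.661 -0.124  0.276] [-0.01  0.02 -0.91  1.67 -0.38 -2.08] [-1.3  0.4 -3.2]
```

View pics/s5c.png

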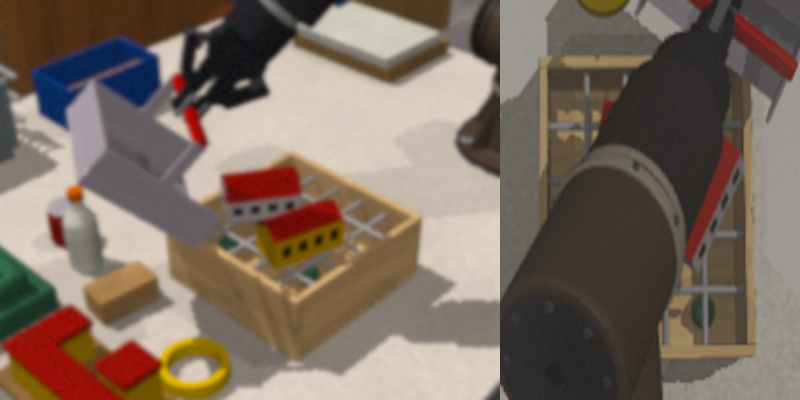

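Both houses sit upright and clear on the mesh, and the tray is off them. Return the tray: raise it, level it, carry it back.

```bash
python3 - <<'E'
from plan import *
print(cmd([.62,-.18,.31],tool(0,-.02)), cmd([.66,-.15,.31],tool(np.radians(30),-.4)))
E
```

```text
[-0.13  -0.181  0.466 -0.069 -0.161 -0.237] [-0.22  -0.1    0.155 -0.033 -0.038 -0.077]
```

move_arm --commands '[[[-0.22, -0.1, 0.155, -0.033, -0.038, -0.077, -1], [-0.22, -0.1, 0.155, -0.033, -0.038, -0.077, -1], [-0.13, -0.18, 0.466, -0.069, -0.161, -0.237, -1], [-0.13, -0.18, 0.466, -0.069, -0.161, -0.237, -1], [-0.13, -0.18, 0.466, -0.069, -0.161, -0.237, -1], [-0.13, -0.18, 0.466, -0.069, -0.161, -0.237, -1], [-0.13, -0.18, 0.466, -0.069, -0.161, -0.237, -1], [-0.13, -0.18, 0.466, -0.069, -0.161, -0.237, -1]]]'

```text
t: 10.8
eef_pos: [0.6202, -0.1787, 0.312]
tcp_rot: [-0.015, -2.218, 2.211]
ft_force: [-0.3, -1.2, -2.9]
opening: 0.139
```

```bash
python3 - <<'E'
from plan import *
show([]);print(cmd([.534,-.34,.25],tool(0,-.02)))
E
```

```text
10.8 [ 0.62  -0.179  0.312] [ 0.02  0.27  0.07 -0.   -1.37 -0.03] [-0.3 -1.2 -2.9]
[5.600e-01 4.100e-01 1.085e+00 1.000e-03 2.000e-03 0.000e+00]
```

move_arm --commands '[[[0.2, 0.1, 0.4, 0, 0, 0, -1], [0.4, 0.2, 0.8, 0, 0, 0, -1], [0.55, 0.3, 1, 0, 0, 0, -1], [0.56, 0.4, 1, 0, 0, 0, -1], [0.56, 0.4, 1, 0, 0, 0, -1]]]'

```text
t: 11.42
eef_pos: [0.5326, -0.3277, 0.2491]
tcp_rot: [-0.022, -2.212, 2.21]
ft_force: [-0.2, 0.3, -1.9]
opening: 0.141
```

```bash
python3 - <<'E'
from plan import *
show([]);print(cmd([.534,-.34,.11],tool(0,-.02)),cmd([.534,-.34,.102],tool(0,-.02)))
E
```

```text
11.425 [ 0.533 -0.328  0.249] [-0.24  0.27 -0.08 -0.   -1.23  0.22] [-0.2  0.3 -1.9]
[-0.011  0.927  0.083  0.    -0.     0.   ] [-0.011  0.981  0.083  0.    -0.     0.   ]
```

move_arm --commands '[[[0, 0.3, 0.06, 0, 0, 0, -1], [0, 0.6, 0.08, 0, 0, 0, -1], [0, 0.8, 0.08, 0, 0, 0, -1], [0, 0.92, 0.08, 0, 0, 0, -1], [0, 0.96, 0.08, 0, 0, 0, -1], [0, 0.98, 0.08, 0, 0, 0, -1], [0, 0.985, 0.08, 0, 0, 0, -1]]]'

```text
t: 12.3
eef_pos: [0.5345, -0.3405, 0.1036]
tcp_rot: [-0.025, -2.212, 2.215]
ft_force: [0.2, 0.7, -2.7]
opening: 0.145
```

```bash
python3 - <<'E'
from plan import *
show([])
E
```

```text
12.3 [ 0.534 -0.34   0.104] [-0.26  0.39 -0.25  0.   -0.93  0.24] [ 0.2  0.7 -2.7]
```

move_arm --commands '[[[0, 0.015, 0, 0, 0, 0, -1], [0, 0.03, 0, 0, 0, 0, -1], [0, 0.03, 0, 0, 0, 0, -1]]]'

```text
t: 12.68
eef_pos: [0.5349, -0.341, 0.1029]
tcp_rot: [-0.027, -2.212, 2.218]
ft_force: [-7.1, 7.3, 23.2]
opening: 0.141
```

move_arm --commands '[[[0, -0.02, 0, 0, 0, 0, -1], [0, -0.02, 0, 0, 0, 0, 1], [0, -0.02, 0, 0, 0, 0, 1], [0, -0.02, 0, 0, 0, 0, 1], [0, -0.02, 0, 0, 0, 0, 1], [0, -0.02, 0, 0, 0, 0, 1], [0, -0.4, 0, 0, 0, 0, 1], [0, -0.8, 0, 0, 0, 0, 1], [0, -1, 0, 0, 0, 0, 1], [0, -1, 0, 0, 0, 0, 1]]]'

```text
t: 13.92
eef_pos: [0.5347, -0.3408, 0.2514]
tcp_rot: [-0.029, -2.213, 2.218]
ft_force: [0.8, 0.2, -0.9]
opening: 1.0
```

```bash
python3 - <<'E'
from plan import *
show([])
s=snap('top','t6.png'); j=s['image'][170:330,250:540,::-1]
cv2.imwrite('pics/t6c.png',cv2.resize(j,None,fx=2.7,fy=2.7,interpolation=cv2.INTER_CUBIC))
E
```

```text
13.925 [ 0.535 -0.341  0.251] [-0.26  0.28 -0.06  0.   -1.23  0.24] [ 0.8  0.2 -0.9]
```

View pics/t6c.png

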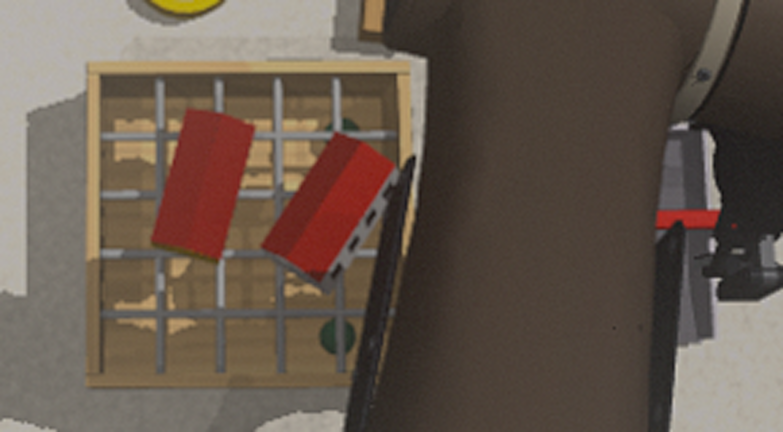

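The houses stand upright with a usable gap: yellow roof corners about (190,108),(256,122),(222,260),(152,245) in the crop, white at (335,132)–(325,290). The two visible balls are dark green under the bars. Measure the roofs.

```bash
cat > roof.py <<'E'
from h import *
def roofs(s,z,box=None):
    hsv=cv2.cvtColor(s['image'],cv2.COLOR_RGB2HSV); h=hsv[...,0]
    m=(((h<6)|(h>174))&(hsv[...,1]>150)&(hsv[...,2]>50)).astype(np.uint8)
    if box: k=np.zeros_like(m); k[box[1]:box[3],box[0]:box[2]]=1; m*=k
    m=cv2.morphologyEx(m,cv2.MORPH_OPEN,np.ones((3,3)))
    for c in cv2.findContours(m,0,2)[0]:
        if cv2.contourArea(c)<500: continue
        P=ray(s,c.reshape(-1,2),z)[:,:2].astype(np.float32)
        (cx,cy),(w,hh),a=cv2.minAreaRect(P*1000)
        if w<hh: a+=90
        print('px',c.reshape(-1,2).mean(0).round(),'ctr',round(cx,1),round(cy,1),'size',round(w),round(hh),'ridge deg',round((a+90)%180-90,1))
E
python3 - <<'E'
from roof import *
roofs(snap('top'),.131,(283,190,405,310))
E
```

```text
px [370. 246.] ctr 549.3 -106.0 size 50 106 ridge deg -34.0
px [325. 238.] ctr 567.5 -13.5 size 52 105 ridge deg -16.3
```

move_arm --commands '[[[0, 0, -0.4, 0, -0.1, 0, 1], [0, 0, -0.8, 0, -0.2, 0, 1], [-0.1, 0, -1, 0, -0.416, 0, 1], [-0.1, 0, -1, 0, -0.416, 0, 1], [-0.1, 0, -1, 0, -0.416, 0, 1], [-0.1, 0, -1, 0, -0.416, 0, 1], [-0.1, 0, -1, 0, -0.416, 0, 1], [-0.1, 0, -1, 0, -0.416, 0, 1]]]'

```text
t: 15.02
eef_pos: [0.5508, -0.1904, 0.2465]
tcp_rot: [-1.062, 1.416, -1.416]
ft_force: [-0.3, 0.7, -0.5]
opening: 1.0
```

```bash
python3 - <<'E'
from plan import *
show([]);print(cmd([.5675,-.0135,.25],tool(0,np.radians(73.7))))
E
```

```text
15.025 [ 0.551 -0.19   0.246] [ 0.    0.2  -0.17  0.   -1.2   1.28] [-0.3  0.7 -0.5]
[-1.163 -0.024 -0.224  0.    -0.     0.   ]
```

move_arm --commands '[[[-0.4, 0, -0.1, 0, 0, 0, 1], [-0.8, 0, -0.2, 0, 0, 0, 1], [-1, 0, -0.22, 0, 0, 0, 1], [-1, 0, -0.22, 0, 0, 0, 1]]]'

```text
t: 15.52
eef_pos: [0.5616, -0.0354, 0.2472]
tcp_rot: [-1.06, 1.415, -1.417]
ft_force: [-0.5, -0.2, 0.2]
opening: 1.003
```

move_arm --commands '[[[-0.16, 0, 0, 0, 0, 0, 1], [-0.16, 0, 0, 0, 0, 0, 1]]]'

```text
t: 15.78
eef_pos: [0.5683, -0.014, 0.2472]
tcp_rot: [-1.06, 1.415, -1.417]
ft_force: [0.7, -0.0, -0.6]
opening: 1.003
```

```bash
python3 - <<'E'
from plan import *
from roof import roofs
show([]);print(cmd([.5675,-.0135,.094],tool(0,np.radians(73.7))))
s=snap('wrist','w7.png'); roofs(s,.131)
c=proj(s,[[.5675,-.0135,.143]]);print(c)
E
```

```text
15.775 [ 0.568 -0.014  0.247] [ 0.32  0.17 -0.2   0.   -1.19  0.96] [ 0.7 -0.  -0.6]
[-0.002  1.021 -0.007 -0.    -0.     0.   ]
px [320. 265.] ctr 564.6 -11.7 size 53 109 ridge deg -16.1
px [468. 219.] ctr 544.8 -103.9 size 59 110 ridge deg -34.2
[[320.97394061 238.70838776]]
```

View pics/w7.png

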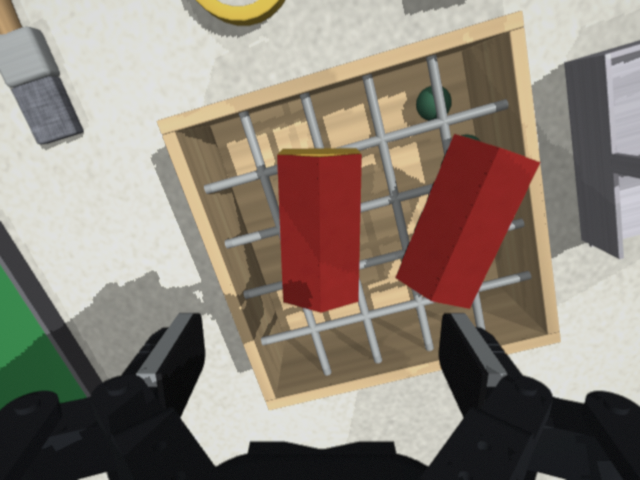

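Roof centred at (320,235), ridge vertical between the fingers (pads at u≈185 and 460), and gap on both sides. Descend and grip.

move_arm --commands '[[[0, 0.3, 0, 0, 0, 0, 1], [0, 0.6, 0, 0, 0, 0, 1], [0, 0.85, 0, 0, 0, 0, 1], [0, 1, 0, 0, 0, 0, 1], [0, 1, 0, 0, 0, 0, 1], [0, 1, 0, 0, 0, 0, -1], [0, 1, 0, 0, 0, 0, -1], [0, 1, 0, 0, 0, 0, -1], [0, 1, 0, 0, 0, 0, -1], [0, 1, 0, 0, 0, 0, -1]]]' --newtons 30

```text
t: 17.08
eef_pos: [0.5696, -0.0144, 0.0995]
tcp_rot: [-1.058, 1.411, -1.416]
ft_force: [-0.2, -1.2, 7.2]
opening: 0.627
```

move_arm --commands '[[[0, -0.05, 0, 0, 0, 0, -1], [0, -0.15, 0, 0, 0, 0, -1], [0, -0.35, 0, 0, 0, 0, -1], [0, -0.55, 0, 0, 0, 0, -1], [0, -0.8, 0, 0, 0, 0, -1], [0, -0.8, 0, 0, 0, 0, -1]]]'

```text
t: 17.82
eef_pos: [0.5702, -0.014, 0.2223]
tcp_rot: [-1.054, 1.409, -1.417]
ft_force: [1.0, 0.8, -1.2]
opening: 0.628
```

```bash
python3 - <<'E'
from plan import *
show([]);print(cmd([.552,.372,.22],tool(0,np.radians(4.9))))
E
```

```text
17.825 [ 0.57  -0.014  0.222] [ 0.32  0.19 -0.24  0.   -1.13  0.97] [ 1.   0.8 -1.2]
[-2.437e+00  1.600e-02 -8.350e-01 -2.000e-03  3.830e-01 -2.000e-03]
```

Opening 53 mm and −1.2 N, so the house is held. Carry it to the keeper.

move_arm --commands '[[[-0.15, 0, -0.05, 0, 0.04, 0, -1], [-0.4, 0, -0.15, 0, 0.09, 0, -1], [-0.7, 0, -0.25, 0, 0.14, 0, -1], [-1, 0, -0.35, 0, 0.19, 0, -1], [-1, 0, -0.35, 0, 0.24, 0, -1], [-1, 0, -0.35, 0, 0.29, 0, -1], [-1, 0, -0.35, 0, 0.34, 0, -1], [-1, 0, -0.35, 0, 0.383, 0, -1], [-1, 0, -0.35, 0, 0.383, 0, -1]]]'

```text
t: 18.95
eef_pos: [0.5596, 0.1444, 0.2177]
tcp_rot: [-0.091, 2.177, -2.178]
ft_force: [0.4, -0.0, -1.0]
opening: 0.628
```

```bash
python3 - <<'E'
from plan import *
show([]);print(cmd([.552,.372,.2],tool(0,np.radians(4.9))))
E
```

```text
18.95 [0.56  0.144 0.218] [ 0.59  0.21 -0.23  0.   -1.13 -0.51] [ 0.4 -0.  -1. ]
[-0.078  0.117 -1.516 -0.    -0.    -0.   ]
```

move_arm --commands '[[[-0.02, 0, -0.25, 0, 0, 0, -1], [-0.03, 0, -0.5, 0, 0, 0, -1], [-0.03, 0, -0.75, 0, 0, 0, -1], [-0.04, 0.1, -1, 0, 0, 0, -1]]]'

```text
t: 19.45
eef_pos: [0.5537, 0.2959, 0.2038]
tcp_rot: [-0.092, 2.175, -2.174]
ft_force: [1.1, -0.1, -0.7]
opening: 0.623
```

move_arm --commands '[[[-0.02, 0, -0.25, 0, 0, 0, -1], [-0.03, 0, -0.45, 0, 0, 0, -1], [-0.04, 0, -0.52, 0, 0, 0, -1], [-0.04, 0, -0.52, 0, 0, 0, -1]]]'

```text
t: 19.95
eef_pos: [0.5527, 0.3729, 0.2026]
tcp_rot: [-0.091, 2.176, -2.178]
ft_force: [-0.1, -1.6, -1.2]
opening: 0.627
```

```bash
python3 - <<'E'
from plan import *
show([]);print(cmd([.552,.372,.03],tool(0,np.radians(4.9))),cmd([.552,.372,.0205],tool(0,np.radians(4.9))))
E
```

```text
19.95 [0.553 0.373 0.203] [ 0.89  0.36 -0.05  0.   -1.16 -0.8 ] [-0.1 -1.6 -1.2]
[ 7.00e-03  1.15e+00  5.00e-03 -0.00e+00  0.00e+00 -1.00e-03] [ 7.000e-03  1.214e+00  5.000e-03 -0.000e+00  0.000e+00 -1.000e-03]
```

move_arm --commands '[[[0, 0.25, 0, 0, 0, 0, -1], [0, 0.5, 0, 0, 0, 0, -1], [0, 0.75, 0, 0, 0, 0, -1], [0, 1, 0, 0, 0, 0, -1], [0, 1, 0, 0, 0, 0, -1]]]'

```text
t: 20.58
eef_pos: [0.5517, 0.3698, 0.0501]
tcp_rot: [-0.093, 2.175, -2.185]
ft_force: [-0.5, -1.0, -0.3]
opening: 0.628
```

move_arm --commands '[[[0, 0.1, 0, 0, 0, 0, -1], [0, 0.16, 0, 0, 0, 0, -1], [0, 0.2, 0, 0, 0, 0, -1], [0, 0.2, 0, 0, 0, 0, -1]]]'

```text
t: 21.08
eef_pos: [0.5531, 0.3724, 0.0226]
tcp_rot: [-0.09, 2.177, -2.178]
ft_force: [-0.1, 0.2, -1.5]
opening: 0.626
```

Down 2 mm more, release, rise.

move_arm --commands '[[[0, 0.012, 0, 0, 0, 0, -1], [0, 0.012, 0, 0, 0, 0, -1], [0, 0.012, 0, 0, 0, 0, 1], [0, 0.012, 0, 0, 0, 0, 1], [0, 0.012, 0, 0, 0, 0, 1], [0, -0.1, 0, 0, 0, 0, 1], [0, -0.4, 0, 0, 0, 0, 1], [0, -0.8, 0, 0, 0, 0, 1], [0, -1, 0, 0, 0, 0, 1], [0, -1, 0, 0, 0, 0, 1]]]'

```text
t: 22.32
eef_pos: [0.5542, 0.3738, 0.1778]
tcp_rot: [-0.084, 2.179, -2.17]
ft_force: [-0.0, -0.2, -0.5]
opening: 1.001
```

```bash
python3 - <<'E'
from plan import *
from roof import roofs
show([]); s=snap('top'); roofs(s,.131,(283,190,405,310)); roofs(s,.051,(90,190,240,370))
s=snap('wrist'); roofs(s,.051)
print(cmd([.62,.24,.24],tool(0,np.radians(56))))
E
```

```text
22.325 [0.554 0.374 0.178] [ 0.89  0.38 -0.09  0.   -1.1  -0.8 ] [-0.  -0.2 -0.5]
px [370. 246.] ctr 549.4 -106.4 size 49 105 ridge deg -34.0
px [148. 253.] ctr 552.0 374.5 size 51 102 ridge deg -85.2
px [325. 258.] ctr 552.8 378.1 size 52 109 ridge deg -85.2
[-0.374 -0.441  0.918 -0.    -0.284 -0.001]
```

Yellow is upright in the keeper at (0.552, 0.375). Now the white house.

move_arm --commands '[[[0, -0.45, 0.4, 0, 0, 0, 1], [0, -0.45, 0.8, 0, 0, 0, 1], [0, -0.45, 1, 0, 0, 0, 1]]]'

```text
t: 22.8
eef_pos: [0.5652, 0.2214, 0.2408]
tcp_rot: [-0.09, 2.177, -2.178]
ft_force: [-0.5, -1.3, 0.2]
opening: 1.004
```

move_arm --commands '[[[0, 0, 0.4, 0, 0, 0, 1], [0, 0, 0.8, 0, 0, 0, 1], [0, 0, 1, 0, 0, 0, 1]]]'

```text
t: 23.18
eef_pos: [0.5771, 0.0708, 0.2395]
tcp_rot: [-0.09, 2.178, -2.181]
ft_force: [0.3, 0.5, -0.1]
opening: 1.003
```

move_arm --commands '[[[0, 0, 0.4, 0, -0.05, 0, 1], [0, 0, 0.8, 0, -0.1, 0, 1], [0, 0, 1, 0, -0.15, 0, 1], [0, 0, 1, 0, -0.2, 0, 1], [0, 0, 1, 0, -0.284, 0, 1], [0, 0, 1, 0, -0.284, 0, 1]]]'

```text
t: 23.92
eef_pos: [0.5898, -0.0761, 0.2392]
tcp_rot: [-0.87, 1.63, -1.63]
ft_force: [1.0, -0.1, -0.0]
opening: 0.999
```

```bash
python3 - <<'E'
from plan import *
show([]);print(cmd([.548,-.105,.25],tool(0,np.radians(56))))
E
```

```text
23.925 [ 0.59  -0.076  0.239] [ 0.2   0.22 -0.16  0.   -1.19  0.78] [ 1.  -0.1 -0. ]
[ 0.315 -0.071 -0.124  0.     0.001  0.   ]
```

move_arm --commands '[[[0.315, 0, -0.124, 0, 0, 0, 1], [0.315, 0, -0.124, 0, 0, 0, 1], [0.315, 0, -0.124, 0, 0, 0, 1]]]'

```text
t: 24.3
eef_pos: [0.5485, -0.1046, 0.2401]
tcp_rot: [-0.866, 1.631, -1.633]
ft_force: [0.7, 0.1, -0.5]
opening: 1.001
```

```bash
python3 - <<'E'
from plan import *
from roof import roofs
show([]);print(cmd([.548,-.105,.097],tool(0,np.radians(56))))
s=snap('wrist','w8.png'); roofs(s,.131)
E
```

```text
24.3 [ 0.548 -0.105  0.24 ] [ 0.16  0.16 -0.24  0.   -1.17  0.81] [ 0.7  0.1 -0.5]
[ 0.004  0.954 -0.003 -0.    -0.    -0.   ]
px [312. 255.] ctr 544.1 -102.2 size 51 112 ridge deg -34.4
px [582.  86.] ctr 538.5 -281.4 size 71 15 ridge deg 89.6
```

View pics/w8.png

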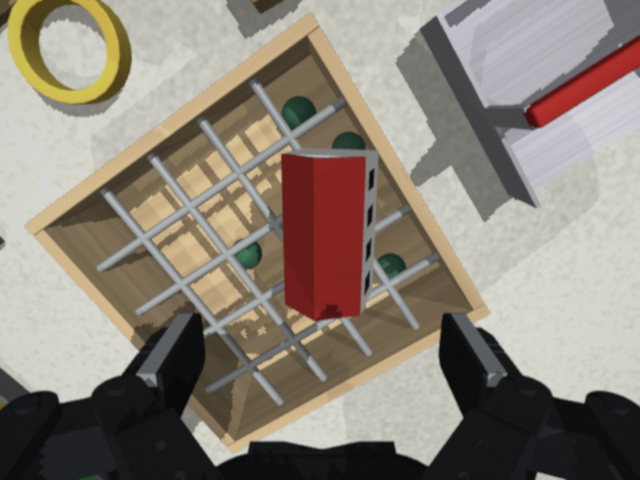

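The wrist view shows all four balls at (298,112), (348,145), (245,255) and (390,265), with bars passing over them, so they are under the mesh. The white house is centred at (325,235) and leans slightly left. I'll grip it a little higher to keep the fingers above the rim.

move_arm --commands '[[[-0.01, 0.3, 0, 0, 0, 0, 1], [-0.01, 0.6, 0, 0, 0, 0, 1], [-0.01, 0.8, 0, 0, 0, 0, 1], [-0.01, 0.95, 0, 0, 0, 0, 1], [-0.01, 0.95, 0, 0, 0, 0, 1]]]'

```text
t: 24.98
eef_pos: [0.5489, -0.1031, 0.0958]
tcp_rot: [-0.87, 1.633, -1.632]
ft_force: [-0.6, 0.5, 0.4]
opening: 1.002
```

move_arm --commands '[[[0, 0, 0, 0, 0, 0, -1], [0, 0, 0, 0, 0, 0, -1], [0, 0, 0, 0, 0, 0, -1], [0, 0, 0, 0, 0, 0, -1], [0, 0, 0, 0, 0, 0, -1]]]' --newtons 30

```text
t: 25.6
eef_pos: [0.5507, -0.1032, 0.0992]
tcp_rot: [-0.863, 1.629, -1.633]
ft_force: [-0.0, 1.5, 6.3]
opening: 0.629
```

move_arm --commands '[[[0, -0.05, 0, 0, 0, 0, -1], [0, -0.15, 0, 0, 0, 0, -1], [0, -0.35, 0, 0, 0, 0, -1], [0, -0.55, 0, 0, 0, 0, -1], [0, -0.8, 0, 0, 0, 0, -1], [0, -0.8, 0, 0, 0, 0, -1]]]'

```text
t: 26.35
eef_pos: [0.5513, -0.1034, 0.2223]
tcp_rot: [-0.859, 1.626, -1.634]
ft_force: [-0.2, -0.2, -0.7]
opening: 0.63
```

move_arm --commands '[[[-0.15, 0, -0.05, 0, 0.03, 0, -1], [-0.4, 0, -0.1, 0, 0.07, 0, -1], [-0.7, 0, -0.2, 0, 0.11, 0, -1], [-0.9, 0, -0.3, 0, 0.15, 0, -1], [-1, 0, -0.35, 0, 0.2, 0, -1], [-1, 0, -0.35, 0, 0.25, 0, -1], [-1, 0, -0.35, 0, 0.284, 0, -1], [-1, 0, -0.35, 0, 0.284, 0, -1]]]'

```text
t: 27.35
eef_pos: [0.5897, 0.0504, 0.2179]
tcp_rot: [-0.091, 2.177, -2.178]
ft_force: [-0.3, -0.4, 0.7]
opening: 0.628
```

```bash
python3 - <<'E'
from plan import *
show([]);print(cmd([.422,.362,.2],tool(0,np.radians(4.9))))
E
```

```text
27.35 [0.59  0.05  0.218] [ 0.42  0.23 -0.2   0.   -1.14 -0.33] [-0.3 -0.4  0.7]
[ 0.938  0.116 -2.165 -0.    -0.    -0.   ]
```

move_arm --commands '[[[0.1, 0, -0.2, 0, 0, 0, -1], [0.2, 0, -0.45, 0, 0, 0, -1], [0.3, 0, -0.7, 0, 0, 0, -1], [0.45, 0, -1, 0, 0, 0, -1]]]'

```text
t: 27.85
eef_pos: [0.5096, 0.1948, 0.2177]
tcp_rot: [-0.092, 2.176, -2.177]
ft_force: [0.7, 0.4, -2.6]
opening: 0.629
```

move_arm --commands '[[[0.15, 0, -0.3, 0, 0, 0, -1], [0.3, 0, -0.6, 0, 0, 0, -1], [0.4, 0.05, -0.9, 0, 0, 0, -1], [0.45, 0.1, -1, 0, 0, 0, -1], [0.45, 0.1, -1, 0, 0, 0, -1]]]'

```text
t: 28.48
eef_pos: [0.4295, 0.3381, 0.2017]
tcp_rot: [-0.094, 2.174, -2.178]
ft_force: [-0.6, -0.2, -0.1]
opening: 0.625
```

```bash
python3 - <<'E'
from plan import *
show([]);print(cmd([.422,.362,.05],tool(0,np.radians(4.9))))
i=snap('scene')['image'][130:330,300:550,::-1]
j=snap('wrist')['image'][:,:,::-1]
cv2.imwrite('pics/s9.png',np.hstack([cv2.resize(i,(400,400)),cv2.resize(j,(400,400))]))
E
```

```text
28.475 [0.43  0.338 0.202] [ 1.03  0.17 -0.32  0.   -1.08 -0.94] [-0.6 -0.2 -0.1]
[ 3.700e-02  1.011e+00 -1.650e-01 -1.000e-03  1.000e-03 -0.000e+00]
```

View pics/s9.png

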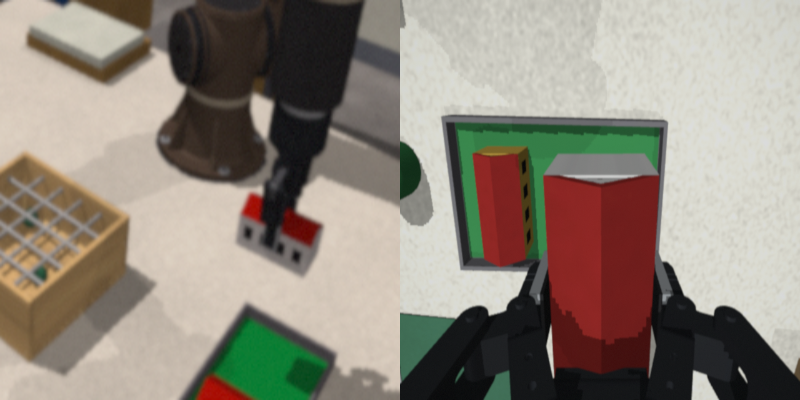

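The white house is held with its far end (image top) pitched slightly up, and yellow sits upright in the keeper with free room beside it. Lower gently and watch the force.

move_arm --commands '[[[0.037, 0, -0.165, 0, 0, 0, -1], [0.037, 0.25, -0.165, 0, 0, 0, -1], [0.037, 0.5, -0.165, 0, 0, 0, -1], [0.037, 0.75, -0.165, 0, 0, 0, -1], [0.037, 0.95, -0.165, 0, 0, 0, -1], [0.037, 1, -0.165, 0, 0, 0, -1], [0.037, 1, -0.165, 0, 0, 0, -1]]]'

```text
t: 29.45
eef_pos: [0.4235, 0.3623, 0.0528]
tcp_rot: [-0.089, 2.177, -2.178]
ft_force: [0.4, 0.7, -1.2]
opening: 0.633
```

move_arm --commands '[[[0, 0.05, 0, 0, 0, 0, -1], [0, 0.1, 0, 0, 0, 0, -1], [0, 0.13, 0, 0, 0, 0, -1], [0, 0.15, 0, 0, 0, 0, -1], [0, 0.15, 0, 0, 0, 0, -1]]]'

```text
t: 30.08
eef_pos: [0.423, 0.362, 0.0298]
tcp_rot: [-0.09, 2.177, -2.179]
ft_force: [-0.8, 0.2, -0.4]
opening: 0.627
```

move_arm --commands '[[[0, 0.015, 0, 0, 0, 0, -1], [0, 0.03, 0, 0, 0, 0, -1], [0, 0.04, 0, 0, 0, 0, -1], [0, 0.04, 0, 0, 0, 0, -1]]]'

```text
t: 30.58
eef_pos: [0.423, 0.362, 0.0238]
tcp_rot: [-0.09, 2.177, -2.178]
ft_force: [0.4, -0.6, -1.5]
opening: 0.627
```

move_arm --commands '[[[0, 0.01, 0, 0, 0, 0, -1], [0, 0.02, 0, 0, 0, 0, -1], [0, 0.02, 0, 0, 0, 0, -1]]]'

```text
t: 30.95
eef_pos: [0.423, 0.3619, 0.0208]
tcp_rot: [-0.09, 2.177, -2.179]
ft_force: [-0.5, 0.1, -0.2]
opening: 0.627
```

move_arm --commands '[[[0, 0.01, 0, 0, 0, 0, -1], [0, 0.01, 0, 0, 0, 0, 1], [0, 0.01, 0, 0, 0, 0, 1], [0, 0.01, 0, 0, 0, 0, 1], [0, 0.01, 0, 0, 0, 0, 1], [0, -0.1, 0, 0, 0, 0, 1], [0, -0.4, 0, 0, 0, 0, 1], [0, -0.8, 0, 0, 0, 0, 1], [0, -1, 0, 0, 0, 0, 1], [0, -1, 0, 0, 0, 0, 1]]]'

```text
t: 32.2
eef_pos: [0.4238, 0.3635, 0.1753]
tcp_rot: [-0.085, 2.181, -2.17]
ft_force: [-1.1, -0.5, -0.8]
opening: 1.0
```

```bash
python3 - <<'E'
from plan import *
from roof import roofs
show([]); s=snap('top'); roofs(s,.051,(90,190,240,370))
w=snap('wrist'); roofs(w,.051)
im=s['image']; g=cv2.cvtColor(im,cv2.COLOR_RGB2HSV)
a=cv2.resize(im[180:330,270:540,::-1],(540,300)); b=cv2.resize(w['image'][:,:,::-1],(400,300)); c=cv2.resize(im[200:370,90:240,::-1],(265,300))
cv2.imwrite('pics/f.png',np.vstack([np.pad(a,((0,0),(0,126),(0,0))),np.hstack([b,c,np.zeros((300,1,3),np.uint8)])]))
E
```

```text
32.2 [0.424 0.364 0.175] [ 1.06  0.21 -0.34  0.   -1.02 -0.98] [-1.1 -0.5 -0.8]
px [153. 314.] ctr 422.8 362.7 size 52 101 ridge deg -85.0
px [143. 252.] ctr 551.8 375.9 size 51 105 ridge deg -85.2
px [129. 242.] ctr 550.6 377.9 size 52 108 ridge deg -85.3
px [321. 259.] ctr 422.8 367.1 size 52 109 ridge deg -85.2
```

The houses measure well inside the keeper. I've reached my picture limit, so I'll check the balls and tray numerically: balls cast onto the bin floor from two views should agree, and likewise the bar.

```bash
python3 - <<'E'
from h import *
for n in ('top','scene'):
    s=snap(n); hsv=cv2.cvtColor(s['image'],cv2.COLOR_RGB2HSV)
    poly=proj(s,[[.655,.065,.09],[.655,-.168,.09],[.423,-.168,.09],[.423,.065,.09]]).astype(np.int32)
    k=np.zeros(hsv.shape[:2],np.uint8); cv2.fillPoly(k,[poly],1)
    m=((hsv[...,0]>55)&(hsv[...,0]<90)&(hsv[...,1]>90)).astype(np.uint8)*k
    N,l,st,c=cv2.connectedComponentsWithStats(m)
    for i in range(1,N):
        if st[i,4]>8: print(n,c[i].round(0),st[i,2:5],'floor',ray(s,c[i],.021)[0,:2].round(3),'on mesh',ray(s,c[i],.098)[0,:2].round(3))
    h=hsv[...,0]; r=(((h<6)|(h>174))&(hsv[...,1]>150)&(hsv[...,2]>50)).astype(np.uint8)
    q=proj(s,[[.534,-.34,.119]])[0]; N,l,st,c=cv2.connectedComponentsWithStats(r)
    for i in range(1,N):
        if st[i,4]>60 and np.hypot(*(c[i]-q))<40: print(n,'bar',c[i].round(1),st[i],'xy',ray(s,c[i],.121)[0].round(3))
E
```

```text
top bar [484.3 251. ] [445 248  80   7 459] xy [ 0.535 -0.338  0.121]
scene [283. 251.] [ 6  5 19] floor [ 0.572 -0.152] on mesh [ 0.639 -0.075]
scene [325. 266.] [ 5  5 17] floor [ 0.539 -0.016] on mesh [0.61  0.048]
scene bar [249.  195.1] [232 185  36  22 173] xy [ 0.536 -0.337  0.121]
```

```bash
python3 - <<'E'
from h import *
for n in ('top','scene'):
    s=snap(n); im=s['image'].astype(int)
    poly=proj(s,[[.655,.065,.09],[.655,-.168,.09],[.423,-.168,.09],[.423,.065,.09]]).astype(np.int32)
    k=np.zeros(im.shape[:2],np.uint8); cv2.fillPoly(k,[poly],1)
    m=((im[...,1]>im[...,0]+5)&(im[...,1]>im[...,2]-3)).astype(np.uint8)*k
    N,l,st,c=cv2.connectedComponentsWithStats(m,connectivity=8)
    for i in range(1,N):
        if st[i,4]>6: print(n,c[i].round(0),st[i,2:5],'floor',ray(s,c[i],.021)[0,:2].round(3),'on mesh',ray(s,c[i],.098)[0,:2].round(3))
E
```

```text
top [378. 216.] [ 4  4 11] floor [ 0.629 -0.135] on mesh [ 0.614 -0.126]
top [385. 238.] [ 9  4 33] floor [ 0.58  -0.149] on mesh [ 0.569 -0.138]
top [385. 245.] [ 7  4 11] floor [ 0.563 -0.149] on mesh [ 0.553 -0.138]
top [325. 254.] [10 12 97] floor [ 0.545 -0.015] on mesh [ 0.536 -0.013]
top [372. 294.] [ 6 12 45] floor [ 0.457 -0.115] on mesh [ 0.454 -0.107]
scene [318. 241.] [ 6  4 14] floor [ 0.466 -0.115] on mesh [ 0.544 -0.041]
scene [284. 251.] [ 9  7 39] floor [ 0.571 -0.151] on mesh [ 0.639 -0.074]
scene [325. 266.] [ 8  7 39] floor [ 0.541 -0.016] on mesh [0.611 0.048]
```

```bash
python3 -c "
from h import *
print(env.finish_job(), env.state()['t'])"
```

```text
the job is handed in; nothing more can be done
the job is handed in; nothing more can be done
```

I poured the tray onto the screen, stood it back upright, and placed both houses in the grey tray. I handed the job in a little after 32 s of robot time; the hand-in gave no verdict.

The pour stopped partway because two joints came near their limits at 34° of tilt. I turned the tray about 30° around its lip while tilted, and the houses slid out upright onto the mesh.

**Last checks:**
- **Houses:** Both lie apart in the grey tray, at (0.552, 0.376) and (0.423, 0.363). The top and wrist views agreed to about 5 mm. The white house was slightly pitched in the grip before I set it down. I couldn't view a picture after releasing it (the 12-picture limit was reached), but its measured outline fits a house standing flat.
- **Tray:** The bar is at (0.535, −0.338). The two views agree when the bar is assumed at its standing height, so the tray is upright.
- **Balls:** Three of the four balls match on the bin floor in two views. The fourth showed in the top view only. The scene view shows no green where it would be if it were on the mesh, and an earlier wrist picture showed all four under the bars.
- **Robot:** It was clear of everything at hand-in, with the gripper open above the grey tray.

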